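# Free a locked centrifuge lid with the release rod

## Task

The bench centrifuge has lost power and its lid is still latched. Draw the square-handled release rod out of the slotted tool bin, push its tip down the small hole in the centrifuge's front deck until the latch lets go and the lid springs ajar, then swing the lid fully open and stand the rod back in a slot of the bin. Leave the spatula and the glassware and bottles around where they are.

Things in the scene. Friction and masses are not known exactly. Their poses are not given: they have to be found in the camera images.
- centrifuge: Bench centrifuge, a fixed white box 250 (x) x 210 (y) x 120 mm high with a dark grey control panel and a round knob (standing out 20 mm) on its front, fixed to the bench. Origin: centre of its underside; own -x is the front (towards the robot), +z up. Its flat top deck is 120 mm above the origin; the lid covers all of the deck but a strip 43 mm deep along the front.
- release_hole (a point): Centre of the mouth of the release hole, round, 14 mm wide with a thin dark rim, in the front strip of the deck, 55 mm to the +y side of the middle (103 mm ahead of the origin); on the deck's surface, hole axis vertical. A steel spring button 11 mm wide sits in it, its top 14 mm below the mouth.
- release_button (a joint): Travel of the spring button down the hole, m: 0 at rest, 0.008 at its stop. It works the latch: the lid comes free at about 0.005 (hold it down past that for a moment until the lid moves). It takes about 2 N at first, 5 N near the stop, and springs back when let go.
- lid (a joint): Opening angle of the lid, rad: 0 shut and latched, 1.45 fully open (its stop). Once unlatched it springs up to about 0.2 to 0.5 by itself and stops there; beyond that it is balanced and stays where it is left. The hinge lies along the rear edge, the front edge rises.
- lid_hinge (a point): Middle of the lid's hinge line (parallel to the centrifuge's y), 115 mm behind the centrifuge's origin, 129 mm up. The lid is a white plate 190 x 190 x 16 mm with a clear window.
- lid_grip (a point): Middle of the free part of the lid's grip tongue, a grey tongue 26 mm wide (y) and 12 mm thick that stands out 42 mm ahead of the middle of the lid's front edge, in the lid's plane; this point is 218 mm from the hinge, 24 mm beyond the lid's edge, and moves with the lid. It can be pinched across its width.
- tool_bin: Bare metal tool bin, fixed, 66 (x) x 156 (y) x 118 mm high. Origin: centre of its underside; own -x is its front. The front wall has three slots 14 mm wide, open at the top, at y = -50, 0 and +50 mm, from 92 to 108 mm up, dividers between them. Floor top 4 mm up; inner faces at x = +30 mm (rear) and -24.5 mm (front). A cover closes the rear of the top from x = 0 back, 115 mm up.
- bin_foot (a point): Point on the bin's floor against its rear wall, behind the middle slot (in the bin's frame x = 28, y = 0, z = 4 mm). A tool stands with its tip on this line, 50 mm to either side, and leans 0.5 rad from vertical out through its slot towards the bin's front. Because of the cover it must be drawn out along its lean for some 80 mm before it can be lifted clear.
- release_rod: Release rod, 200 mm long, 70 g: straight steel shaft 8 mm thick with a round end, and a black handle 18 mm square with rounded edges over the upper 68 mm, its flats facing the rod's x and y. Origin at the lower tip, own +z up along the rod to the handle. It stands in one of the two outer slots of the bin, the spatula in the other.
- rod_grip (a point): Point on the release rod's axis in the middle of its handle, 165 mm from the tip.
- spatula: Steel spatula, 197 mm long, 8 mm shaft with a flat paddle 24 mm wide and 50 mm long at its upper end; origin at the lower tip, +z up along it. Not needed; leave it.
- tube_rack: White test tube rack, fixed, 150 x 52 x 70 mm, with two tubes that stand up to 137 mm high, between bin and centrifuge; bystander. Origin: centre of its underside.
- petri_dish: Petri dish, 50 mm wide, 14 mm high, near the front edge; bystander. Origin: centre of its underside.
- erlenmeyer: Conical flask 74 mm wide, 111 mm high, left of the bin; bystander. Origin: centre of its underside.
- beaker_250: Glass beaker 72 mm wide, 94 mm high, right of the centrifuge; bystander. Origin: centre of its underside.
- wash_bottle: White wash bottle 72 mm wide, 228 mm high, right of the centrifuge; bystander. Origin: centre of its underside.

How it is judged:
By the outcome, as a careful person would: the job done as asked, in the order asked, and still so for the second after the job is handed in, with the robot touching nothing.
It also fails if it takes over 69 s, if anything falls off the work surface, if the arm or the gripper's body presses on something with over 40 N, if the wrist force passes 120 N, or if a joint passes its speed limit or range.

## Robot

A 7-joint arm with a two-finger parallel gripper is mounted at the origin on a cart in front of the work surface, level with it; the furniture and walls round the work are solid. World frame = base frame: x ahead of the robot, y to its left, z up, the work surface at z = 0. Lengths are in mm, angles in rad, forces in N, time in s.
With the tool pointing down it reaches from about 400 to 875 mm from the base axis. Payload 4.4 kg.
Tool frame: the origin (TCP) lies on the centre line of the jaws, within the pads' length; the fingertips stand 11 mm ahead of it and the grasp point (between the pads) lies 8 mm behind it (ctrl.tips_ahead is the distance from the TCP to the fingertips, in mm); z points along the fingers, y is the line along which they close (so a half turn about z gives the same grasp; the last joint's range is limited). The gripper opens to 85 mm and grips with 20 to 120 N. Pads are 22 mm wide; open, the fingers measure 114 mm over their backs; the gripper's body (76 mm by 85 mm) begins 54 mm behind the grasp point. The pads swing forward as they close: fully open they stand 13 mm farther back than shut.
Start: joints at [1.088, 0.628, 0.038, 1.517, -0.027, 0.996, -0.02], TCP at [263.171, -594.355, 242.313] pointing down, gripper open.
Joint ranges: [-3.06, 3.06], [-0.37, 2.12], [-1.25, 1.32], [0.18, 2.47], [-1.1, 4.24], [0.23, 1.98], [-2.94, 2.94]. Speed limits (rad/s): [2.57, 2.57, 3.14, 3.14, 3.14, 3.14, 3.14].

## Interface

Orientations are given as [roll, pitch, yaw] about the fixed x, y, z axes, in that order (R = Rz(yaw) Ry(pitch) Rx(roll)).
In Python, from cell import ctrl, eyes, job gives the robot as it stands. The module is installed in compiled form; this text tells all that it offers.
- The arm moves only by the tool carry_out, never from a script. Its argument "moves" is a list of rows, each an object of numbers: "tx", "ty", "tz": the shift along the tool's x, y, z as a fraction of full scale; "twist": the turn about the tool's z as a fraction of full scale; "fingers": the opening, from 0 (shut) to 1 (fully open). In form: [{"tx": .., "ty": .., "tz": .., "twist": .., "fingers": ..}, ...]. A call has 1 to 12 rows; each row shifts and turns the commanded pose from where the row before left it, along the tool's axes as they then stand; what a row does not reach is not made up. Full scale, the value 1, is 0.3 m for a shift and pi rad for a turn. A row lasts 1/8 s, in which the tool goes at most 62.5 mm and 10.7 degrees, less where a joint would pass 70% of its speed; a pose out of reach is approached as far as the arm can. A call with a number of a shift or a turn outside -1 to 1 is refused whole. A call with a gripper value outside its range is refused whole. The fingers move at their own pace and stop on an object; the grip force is fixed at half the most. Time passes only in rows, so rows that do not move let the fingers close. It gives the time, the measured TCP pose, the force, the opening and the grip force at its end, in the units of the state.
- ctrl.read_state(): the state, without advancing time (a new reading comes with each control period).
- eyes.get_image(name): name is "scene" or "top" or "wrist"; returns a dict with "color" (420x560x3 uint8, blue, green, red), "fovy" (degrees; the focal length in pixels is half the picture's height over the tangent of half this angle, whatever the lens; pixels are square), "cx", "cy" (the principal point, pixels), "world_from_camera" (4x4, takes a point from camera to world coordinates). Camera axes: x right, y up, looking along -z (the intrinsics and any distortion apply to the point x, -y, -z); pixel columns grow to the right and rows downward; lengths in mm; the calibration is good to about 2 mm. A picture is of the moment at which its call begins. There is no depth.
- job.finish_job(): hands the job in; it is judged then, once.
The state is a dict: "clock": time; "qpos": joint angles; "qd": joint speeds; "tau": joint torques, N m; "eef_pos": TCP position; "tool_rot": TCP orientation; "force": force on the tool from outside, world axes, zero at the start; "torque": the same for the moment, N m; "width": finger opening in mm; "gripper_force": force on a finger pad.
Only numpy, scipy, OpenCV 4.12 (cv2) and the standard library are available. Lean on these libraries where they do the work, as an engineer would, in place of code of your own. Each camera call takes 0.05 s, during which the arm holds its last target. There are 200 camera calls.

## Working session

There is one attempt and no reset: what is moved stays moved. The work goes in short steps, Python scripts to look and compute and a tool call to move; the robot and the scene stay as the last step left them, time stands still between calls to the robot, and variables do not carry over. Pictures are saved under pics/ and viewed, at most 10 in all, crops included, and the job is handed in when it is done.

Besides the shell and the picture viewer there is one more tool, called after "Emit:" as a command line: name --argument value ..., lists and objects as JSON in quotes. carry_out: Moves the arm, as the interface text tells. Its arguments: {"type":"object","properties":{"moves":{"type":"array","items":{"type":"object","properties":{"tx":{"type":"number","minimum":-1,"maximum":1},"ty":{"type":"number","minimum":-1,"maximum":1},"tz":{"type":"number","minimum":-1,"maximum":1},"twist":{"type":"number","minimum":-1,"maximum":1},"fingers":{"type":"number"}}}}},"required":["moves"]}

```bash
mkdir -p pics
python3 - <<'E'
from cell import ctrl, eyes
import cv2,numpy as np
s=ctrl.read_state();print({k:np.round(v,3).tolist() for k,v in s.items()}, ctrl.tips_ahead)
for n in("scene","top"):
    r=eyes.get_image(n);cv2.imwrite(f"pics/{n}0.png",r["color"]);print(n,{k:(np.round(v,4).tolist()) for k,v in r.items() if k!="color"})
E
```

```text
{'clock': 0.0, 'qpos': [1.088, 0.629, 0.038, 1.518, -0.027, 0.996, -0.02], 'qd': [0.0, 0.0, -0.001, -0.001, 0.001, 0.0, -0.001], 'tau': [0.0, -56.34, 1.226, -19.345, 0.011, 0.011, 0.0], 'eef_pos': [262.918, -593.795, 241.423], 'tool_rot': [-3.14, 0.0, 0.417], 'force': [0.376, 0.304, 1.118], 'torque': [0.089, -0.047, 0.038], 'gripper_force': 0.0, 'width': 85.224} 11.0
scene {'fovy': 55.2944, 'cx': 278.332, 'cy': 213.0361, 'world_from_camera': [[-0.8766, -0.4088, 0.2538, 908.3723], [0.4811, -0.7574, 0.4415, 599.2435], [0.0118, 0.5091, 0.8606, 1352.9274], [0.0, 0.0, 0.0, 1.0]]}
top {'fovy': 43.216, 'cx': 277.0142, 'cy': 198.1274, 'world_from_camera': [[0.0045, 0.9911, -0.1328, 348.0376], [-0.9999, 0.0065, 0.0146, -22.5667], [0.0153, 0.1327, 0.991, 1726.1137], [0.0, 0.0, 0.0, 1.0]]}
```

View pics/scene0.png

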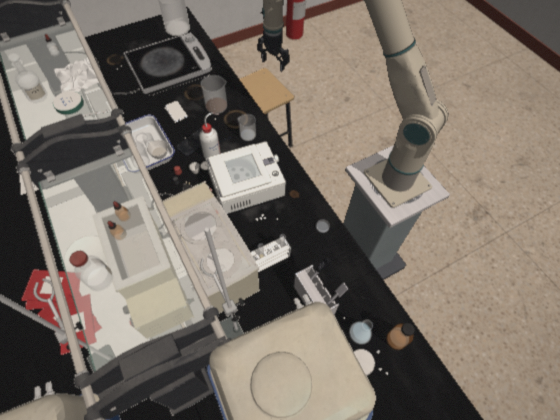

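View pics/top0.png

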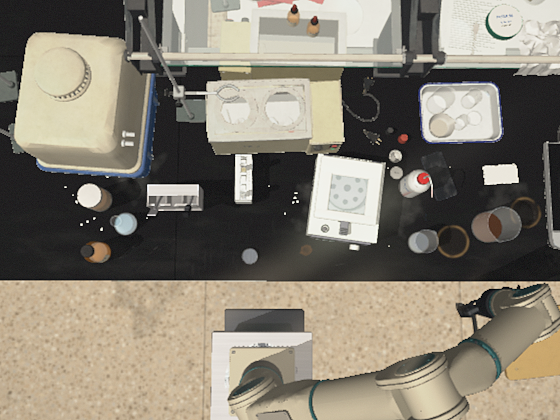

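```bash
cat > h.py <<'E'
import numpy as np,cv2
from cell import ctrl,eyes
def cam(r):
    M=np.array(r["world_from_camera"]);f=210/np.tan(np.radians(r["fovy"])/2);return M,f,r["cx"],r["cy"]
def back(r,u,v,z):
    M,f,cx,cy=cam(r);d=M[:3,:3]@np.array([(u-cx)/f,-(v-cy)/f,-1]);o=M[:3,3];return o+d*(z-o[2])/d[2]
def proj(r,p):
    M,f,cx,cy=cam(r);c=M[:3,:3].T@(np.asarray(p,float)-M[:3,3]);return np.array([cx+f*c[0]/-c[2],cy+f*c[1]/c[2]])
def crop(r,x0,y0,x1,y1,k):
    return cv2.resize(r["color"][y0:y1,x0:x1],None,fx=k,fy=k,interpolation=cv2.INTER_CUBIC)
E
python3 - <<'E'
from h import *
r=eyes.get_image("top")
a=crop(r,130,170,220,230,6);b=crop(r,290,140,400,250,5)
r2=eyes.get_image("scene");c=crop(r2,280,250,370,320,6)
H=np.zeros((600,800,3),np.uint8)
a=crop(r,135,175,215,225,5);b=crop(r,300,145,390,250,4);c=crop(r2,285,255,355,315,5)
H[:a.shape[0],:a.shape[1]]=a;H[260:260+c.shape[0],:c.shape[1]]=c;H[:b.shape[0],420:420+b.shape[1]]=b
cv2.imwrite("pics/c1.png",H)
E
```

```text
(no output)
```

View pics/c1.png

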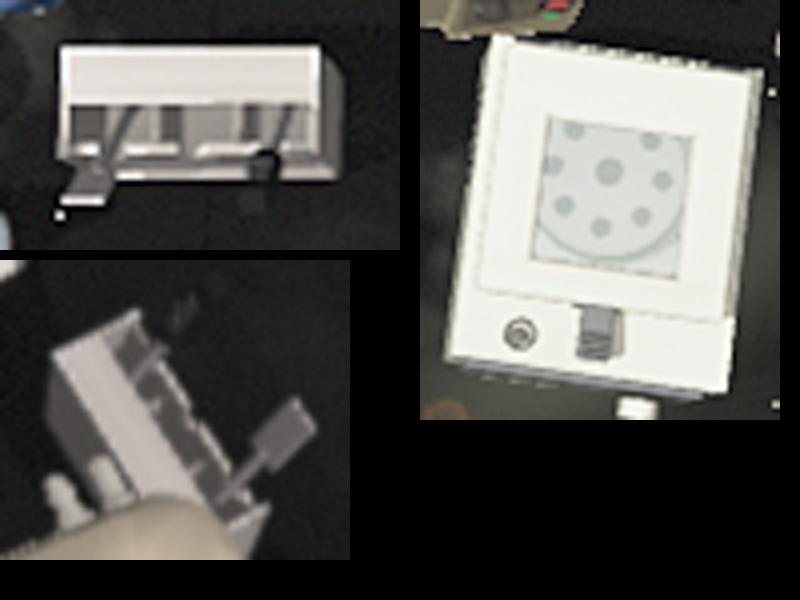

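Run:
```python
from h import *
r=eyes.get_image("top")
def U(x,y,k,x0,y0): return (x+.5)/k-.5+x0,(y+.5)/k-.5+y0
P=lambda n,x,y,z:print(n,np.round(back(r,*U(x,y,5,135,175),z),1))
P("bin rl",60,45,118);P("bin rr",321,45,118);P("cover fl",68,104,116);P("cover fr",318,103,116);P('bin fr',322,179,108)
Q=lambda n,x,y,z:print(n,np.round(back(r,*U(x-420,y,4,300,145),z),1))
Q("hole",520,333,120);Q("fl",445,358,120);Q("fr",728,391,120);Q("rr",762,70,137);Q("rl",492,38,137);Q("tongue",597,330,129);Q("knobtip",637,408,60);Q('lid fl',477,287,137);Q('lid fr',723,319,137)
```

```text
bin rl [605.8 353.1 118. ]
bin rr [606.9 193.7 118. ]
cover fl [569.7 347.3 116. ]
cover fr [571.3 194.9 116. ]
bin fr [525.4 192.4 108. ]
hole [ 473.1 -191.3  120. ]
fl [ 453.8 -134.2  120. ]
fr [ 429.9 -348.8  120. ]
rr [ 674.4 -376.5  137. ]
rl [ 697.8 -169.7  137. ]
tongue [ 475.  -248.6  129. ]
knobtip [ 419.3 -289.1   60. ]
lid fl [ 506.3 -157.3  137. ]
lid fr [ 483.2 -342.7  137. ]
```

Emit:
carry_out --moves '[{"twist":0.0443,"fingers":1},{"twist":0.0443},{"twist":0.0443},{"tx":0.2},{"tx":0.2},{"tx":0.2},{"ty":-0.2},{"ty":-0.2},{"ty":-0.2},{"ty":-0.2},{"ty":-0.2},{"ty":-0.2}]'

```text
validation failed for argument at $.mo...
```

Emit:
carry_out --moves '[{"tx":0,"ty":0,"tz":0,"twist":0.0443,"fingers":1},{"tx":0,"ty":0,"tz":0,"twist":0.0443,"fingers":1},{"tx":0,"ty":0,"tz":0,"twist":0.0443,"fingers":1},{"tx":0.2,"ty":0,"tz":0,"twist":0,"fingers":1},{"tx":0.2,"ty":0,"tz":0,"twist":0,"fingers":1},{"tx":0.2,"ty":0,"tz":0,"twist":0,"fingers":1},{"tx":0,"ty":-0.2,"tz":0,"twist":0,"fingers":1},{"tx":0,"ty":-0.2,"tz":0,"twist":0,"fingers":1},{"tx":0,"ty":-0.2,"tz":0,"twist":0,"fingers":1},{"tx":0,"ty":-0.2,"tz":0,"twist":0,"fingers":1},{"tx":0,"ty":-0.2,"tz":0,"twist":0,"fingers":1},{"tx":0,"ty":-0.2,"tz":0,"twist":0,"fingers":1}]'

```text
clock: 1.75
eef_pos: [443.4, -232.5, 242.5]
tool_rot: [-3.142, -0.001, -0.001]
force: [2.1, -0.1, -0.1]
width: 85.4
gripper_force: 0.0
```

Run:
```python
from h import *
import pickle
r=eyes.get_image("wrist");pickle.dump(r,open("w1.pkl","wb"));cv2.imwrite("pics/w1.png",r["color"]);print(np.round(r["world_from_camera"],3),r["fovy"])
```

```text
[[-0.00000e+00  9.55000e-01  2.98000e-01  5.19942e+02]
 [-1.00000e+00 -0.00000e+00 -1.00000e-03 -2.32371e+02]
 [-1.00000e-03 -2.98000e-01  9.55000e-01  3.74303e+02]
 [ 0.00000e+00  0.00000e+00  0.00000e+00  1.00000e+00]] 71.66323112256275
```

View pics/w1.png

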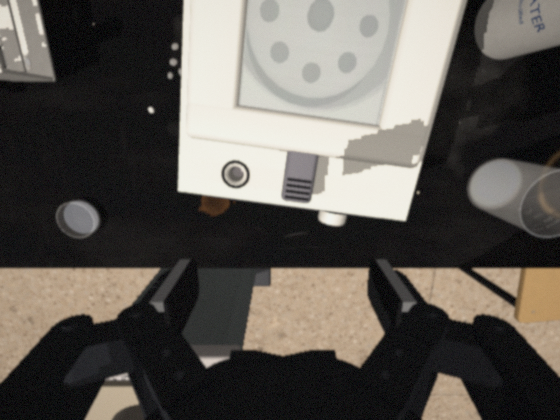

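Emit:
carry_out --moves '[{"tx":0.1,"ty":-0.2,"tz":0,"twist":0,"fingers":1},{"tx":0.1,"ty":-0.2,"tz":0,"twist":0,"fingers":1},{"tx":0,"ty":-0.2,"tz":0,"twist":0,"fingers":1},{"tx":0,"ty":-0.2,"tz":0,"twist":0,"fingers":1},{"tx":0,"ty":-0.2,"tz":0,"twist":0,"fingers":1},{"tx":0,"ty":-0.2,"tz":0,"twist":0,"fingers":1},{"tx":0,"ty":-0.2,"tz":0,"twist":0,"fingers":1},{"tx":0,"ty":-0.1,"tz":0,"twist":0,"fingers":1},{"tx":0,"ty":0,"tz":0,"twist":0,"fingers":1}]'

```text
clock: 2.92
eef_pos: [499.2, 210.5, 242.1]
tool_rot: [-3.14, 0.0, 0.005]
force: [-0.9, -0.9, -0.4]
width: 85.4
gripper_force: 0.0
```

Deck view: hole at (236,174), tongue about (299,177), deck front corners (180,191) and (408,220).

Run:
```python
from h import *
import pickle
r=pickle.load(open("w1.pkl","rb"))
for n,u,v,z in(("hole",236,174,120),("fl",180,191,120),("fr",408,220,120),("tongue end mid",296,200,135)):print(n,np.round(back(r,u,v,z),1))
r=eyes.get_image("wrist");pickle.dump(r,open("w2.pkl","wb"));cv2.imwrite("pics/w2.png",r["color"])
```

```text
hole [ 471.2 -191.   120. ]
fl [ 455.7 -139.8  120. ]
fr [ 427.9 -348.6  120. ]
tongue end mid [ 451.5 -243.7  135. ]
```

View pics/w2.png

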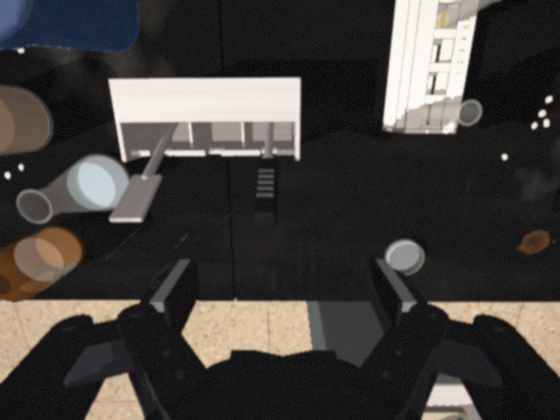

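The rod's black handle spans (265,168)–(265,222); the bin's cover corners are at (110,79) and (301,78), and its slots at about v=152.

Run:
```python
from h import *
import pickle
r=pickle.load(open("w2.pkl","rb"))
for n,u,v,z in(("rl",110,79,118),("rr",301,78,118),("coverfront l",119,122,116),("cfr",300,122,116),("front wall L",122,159,108),("front wall R",299,159,108),("handle bot",266,166,122),("handle mid",265.5,192,149),("handle top",265,224,178)):print(n,np.round(back(r,u,v,z),1))
for p in ((600,222,4),(521,222,149),(600-200*.479,222,4+200*.8776)): print(proj(r,p))
```

```text
rl [603.7 351.5 118. ]
rr [605.2 196.6 118. ]
coverfront l [570.2 350.7 116. ]
cfr [571.  196.5 116. ]
front wall L [537.7 357.6 108. ]
front wall R [538.5 196.2 108. ]
handle bot [534.3 225.6 122. ]
handle mid [517.9 224.6 149. ]
handle top [501.7 223.5 178. ]
[273.91116029  94.61402972]
[268.76326376 188.25115241]
[266.95471818 221.4230519 ]
```

Emit:
carry_out --moves '[{"tx":0.067,"ty":-0.047,"tz":0.1,"twist":0,"fingers":1},{"tx":0,"ty":0,"tz":0.12,"twist":0,"fingers":1},{"tx":0,"ty":0,"tz":0.117,"twist":0,"fingers":1},{"tx":0,"ty":0,"tz":0,"twist":0,"fingers":1}]'

```text
clock: 3.48
eef_pos: [518.4, 218.5, 139.2]
tool_rot: [3.138, 0.005, -0.003]
force: [-0.4, -0.5, 0.3]
width: 85.4
gripper_force: 0.0
```

Emit:
carry_out --moves '[{"tx":0,"ty":0,"tz":0,"twist":0,"fingers":0},{"tx":0,"ty":0,"tz":0,"twist":0,"fingers":0},{"tx":0,"ty":0,"tz":0,"twist":0,"fingers":0},{"tx":0,"ty":0,"tz":0,"twist":0,"fingers":0},{"tx":0,"ty":0,"tz":0,"twist":0,"fingers":0},{"tx":0,"ty":0,"tz":0,"twist":0,"fingers":0}]'

```text
clock: 4.22
eef_pos: [520.0, 221.3, 141.8]
tool_rot: [-3.141, -0.001, -0.001]
force: [-0.6, -0.9, 5.2]
width: 17.2
gripper_force: 60.7
```

Emit:
carry_out --moves '[{"tx":-0.024,"ty":0,"tz":-0.0439,"twist":0,"fingers":0},{"tx":-0.024,"ty":0,"tz":-0.0439,"twist":0,"fingers":0},{"tx":-0.024,"ty":0,"tz":-0.0439,"twist":0,"fingers":0},{"tx":-0.024,"ty":0,"tz":-0.0439,"twist":0,"fingers":0},{"tx":-0.024,"ty":0,"tz":-0.0439,"twist":0,"fingers":0},{"tx":-0.024,"ty":0,"tz":-0.0439,"twist":0,"fingers":0},{"tx":0,"ty":0,"tz":0,"twist":0,"fingers":0}]'

```text
clock: 5.1
eef_pos: [476.1, 221.8, 221.4]
tool_rot: [-3.141, -0.001, -0.0]
force: [1.0, 0.5, 0.0]
width: 17.3
gripper_force: 60.2
```

Emit:
carry_out --moves '[{"tx":0,"ty":0,"tz":-0.15,"twist":0,"fingers":0},{"tx":-0.1,"ty":0,"tz":0,"twist":0,"fingers":0},{"tx":-0.1,"ty":-0.083,"tz":0,"twist":0,"fingers":0},{"tx":0,"ty":0,"tz":0.12,"twist":0,"fingers":0},{"tx":0,"ty":0,"tz":0.107,"twist":0,"fingers":0},{"tx":0.1,"ty":0,"tz":0,"twist":0,"fingers":0},{"tx":0.1,"ty":0,"tz":0,"twist":0,"fingers":0},{"tx":0.05,"ty":0,"tz":0,"twist":0,"fingers":0},{"tx":0.03,"ty":0,"tz":0,"twist":0,"fingers":0},{"tx":0.03,"ty":0,"tz":0,"twist":0,"fingers":0},{"tx":0,"ty":0,"tz":0,"twist":0,"fingers":0}]'

```text
clock: 6.48
eef_pos: [509.6, 246.2, 196.9]
tool_rot: [3.141, 0.0, -0.001]
force: [-2.6, 0.4, -2.4]
width: 17.3
gripper_force: 60.9
```

Emit:
carry_out --moves '[{"tx":0.03,"ty":0,"tz":0,"twist":0,"fingers":0},{"tx":0.03,"ty":0,"tz":0,"twist":0,"fingers":0},{"tx":0.02,"ty":0,"tz":0,"twist":0,"fingers":0},{"tx":0,"ty":0,"tz":0,"twist":0,"fingers":0}]'

```text
clock: 6.98
eef_pos: [534.8, 246.4, 197.3]
tool_rot: [-3.141, -0.002, -0.001]
force: [-1.6, 0.7, 0.3]
width: 16.9
gripper_force: 61.7
```

Run:
```python
from h import *
r=eyes.get_image("scene");a=crop(r,250,200,400,330,4)
r2=eyes.get_image("wrist");H=np.zeros((600,800,3),np.uint8);H[:420,:560]=r2["color"];b=crop(r,280,230,360,320,3)
H[330:600,560:800]=b;cv2.imwrite("pics/w3.png",H)
```

```text
(no output)
```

View pics/w3.png

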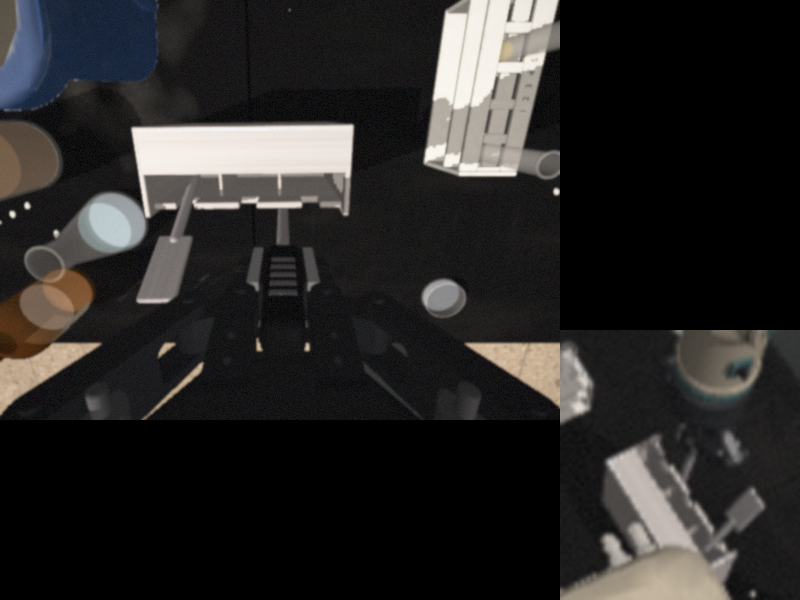

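Emit:
carry_out --moves '[{"tx":0.008,"ty":0,"tz":0,"twist":0,"fingers":0},{"tx":0,"ty":0,"tz":0,"twist":0,"fingers":0}]'

```text
clock: 7.32
eef_pos: [535.6, 246.4, 197.1]
tool_rot: [-3.142, 0.001, -0.001]
force: [-3.3, -0.1, 0.3]
width: 17.0
gripper_force: 61.8
```

Run:
```python
from h import *
r=eyes.get_image("wrist")
s=ctrl.read_state();print(s["eef_pos"],s["force"],s["torque"])
x=534.8
for z in(92,108,170): print(z,proj(r,(x,246.4,z)))
cv2.imwrite("pics/w4.png",crop(r,200,160,360,280,5))
```

```text
[535.67312193 246.3932075  197.14443307] [-2.75933951  0.2450514   1.74215648] [ 0.15007514  1.09924977 -0.04789562]
92 [282.91032843 210.62723713]
108 [282.91915651 216.8168058 ]
170 [282.96792897 251.01228272]
```

View pics/w4.png

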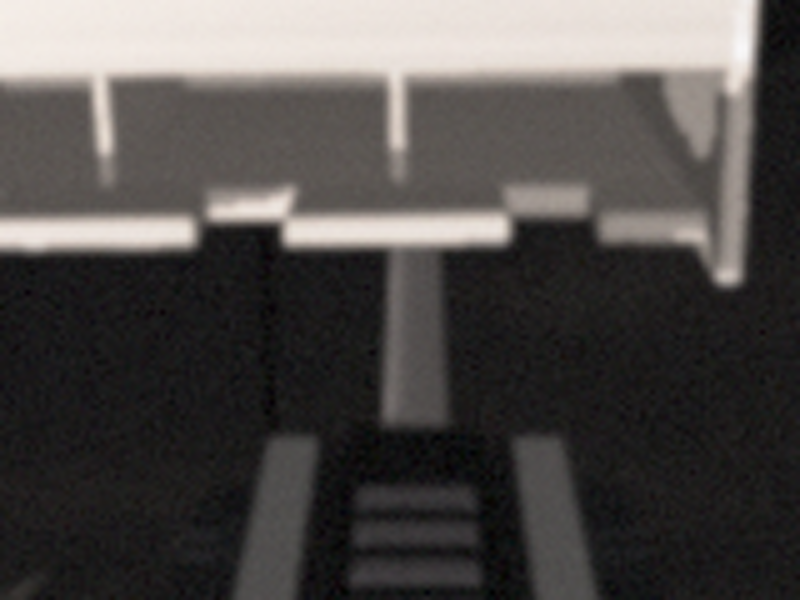

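Emit:
carry_out --moves '[{"tx":-0.2,"ty":0,"tz":0,"twist":0,"fingers":0},{"tx":0,"ty":0,"tz":-0.2,"twist":0,"fingers":0},{"tx":0,"ty":0,"tz":-0.2,"twist":0,"fingers":0},{"tx":0,"ty":0.18,"tz":0,"twist":0,"fingers":0},{"tx":0,"ty":0.18,"tz":0,"twist":0,"fingers":0},{"tx":0,"ty":0.18,"tz":0,"twist":0,"fingers":0},{"tx":0,"ty":0.18,"tz":0,"twist":0,"fingers":0},{"tx":0,"ty":0.18,"tz":0,"twist":0,"fingers":0},{"tx":0,"ty":0.18,"tz":0,"twist":0,"fingers":0},{"tx":0,"ty":0.18,"tz":0,"twist":0,"fingers":0},{"tx":0,"ty":0.18,"tz":0,"twist":0,"fingers":0},{"tx":0,"ty":0,"tz":0,"twist":0.038,"fingers":0}]'

```text
clock: 8.88
eef_pos: [475.4, -192.9, 317.8]
tool_rot: [3.136, -0.004, -0.132]
force: [1.0, 0.6, -0.4]
width: 17.5
gripper_force: 61.6
```

Emit:
carry_out --moves '[{"tx":0,"ty":0,"tz":0.08,"twist":0,"fingers":0},{"tx":0,"ty":0,"tz":0,"twist":0,"fingers":0}]'

```text
clock: 9.12
eef_pos: [475.3, -186.3, 292.3]
tool_rot: [3.141, 0.001, -0.121]
force: [0.1, 0.4, -0.9]
width: 17.3
gripper_force: 61.6
```

Run:
```python
from h import *
import pickle
r=eyes.get_image("wrist");s=ctrl.read_state();print(s["eef_pos"],s["tool_rot"])
pickle.dump(r,open("w5.pkl","wb"))
e=s["eef_pos"]
for dz in(-120,-158): print(proj(r,np.array(e)+[0,0,dz]))
print(proj(r,(472,-191,120)))
print(np.round([back(r,280,210,120)],1))
cv2.imwrite("pics/w5.png",crop(r,180,150,360,285,4.4))
```

```text
[ 475.87848288 -186.30543729  293.16791564] [ 3.14059385e+00 -3.90334128e-04 -1.20230600e-01]
[282.75252063 204.18846627]
[282.72062854 193.42655021]
[287.46032527 192.78667702]
[[ 453.6 -180.6  120. ]]
```

View pics/w5.png

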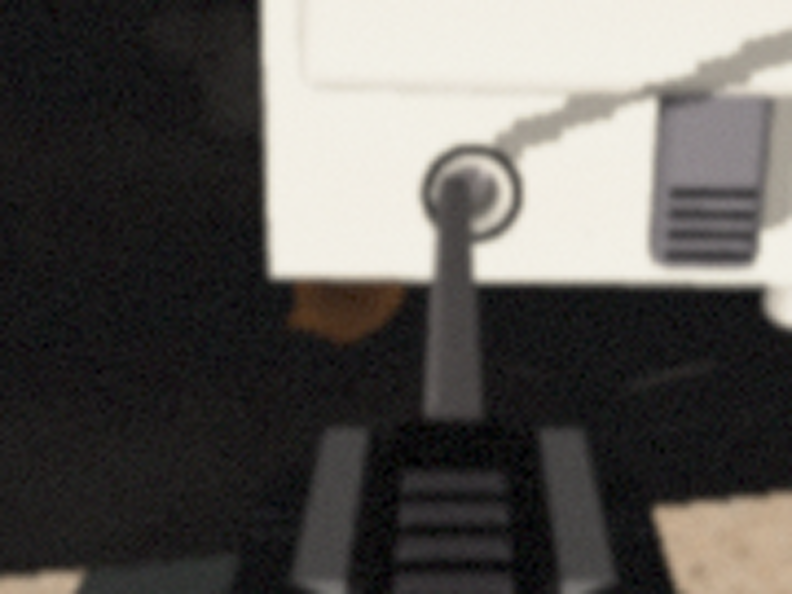

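Run:
```python
from h import *
import pickle
r=pickle.load(open("w5.pkl","rb"))
f=lambda x,y:((x+.5)/4.4-.5+180,(y+.5)/4.4-.5+150)
h=back(r,*f(472,193),120);print(h)
M=np.array(r["world_from_camera"])
y=-.12;tx=np.array([np.cos(y),np.sin(y)]);ty=np.array([np.sin(y),-np.cos(y)])
for z in(132,136,140):
    t=back(r,*f(456,187),z);d=(h-t)[:2];print(z,t,d@tx,d@ty)
```

```text
[ 471.30972572 -190.29608519  120.        ]
132 [ 476.37761772 -186.92042414  132.        ] -4.627339107345387 3.958073979956298
136 [ 477.40689337 -187.03417022  136.        ] -5.662829657638567 3.968362741708754
140 [ 478.43616902 -187.14791631  140.        ] -6.698320207931808 3.9786515034611885
```

Emit:
carry_out --moves '[{"tx":-0.0187,"ty":0.0133,"tz":0,"twist":0,"fingers":0},{"tx":0,"ty":0,"tz":0.03,"twist":0,"fingers":0},{"tx":0,"ty":0,"tz":0.02,"twist":0,"fingers":0},{"tx":0,"ty":0,"tz":0.02,"twist":0,"fingers":0},{"tx":0,"ty":0,"tz":0,"twist":0,"fingers":0}]'

```text
clock: 9.8
eef_pos: [469.4, -188.8, 271.6]
tool_rot: [-3.141, 0.001, -0.12]
force: [0.3, -0.5, -0.3]
width: 17.4
gripper_force: 61.6
```

Emit:
carry_out --moves '[{"tx":0,"ty":0,"tz":0.02,"twist":0,"fingers":0},{"tx":0,"ty":0,"tz":0.015,"twist":0,"fingers":0},{"tx":0,"ty":0,"tz":0.01,"twist":0,"fingers":0},{"tx":0,"ty":0,"tz":0,"twist":0,"fingers":0}]'

```text
clock: 10.3
eef_pos: [469.7, -189.0, 258.6]
tool_rot: [-3.142, -0.0, -0.12]
force: [-0.3, 0.3, 2.1]
width: 17.5
gripper_force: 61.9
```

Emit:
carry_out --moves '[{"tx":0,"ty":0,"tz":0.01,"twist":0,"fingers":0},{"tx":0,"ty":0,"tz":0.007,"twist":0,"fingers":0},{"tx":0,"ty":0,"tz":0,"twist":0,"fingers":0},{"tx":0,"ty":0,"tz":0,"twist":0,"fingers":0}]'

```text
clock: 10.8
eef_pos: [470.0, -189.2, 254.5]
tool_rot: [-3.142, -0.001, -0.12]
force: [-1.7, 0.2, 9.0]
width: 17.2
gripper_force: 63.2
```

Run:
```python
from h import *
import pickle
r=eyes.get_image("wrist");s=ctrl.read_state();print(s["eef_pos"],s["force"])
a=pickle.load(open("w5.pkl","rb"))
cv2.imwrite("pics/w6.png",crop(r,100,0,420,280,2))
```

```text
[ 470.00138001 -189.1418598   254.45256904] [-2.40544004  0.54776435  8.38629786]
```

View pics/w6.png

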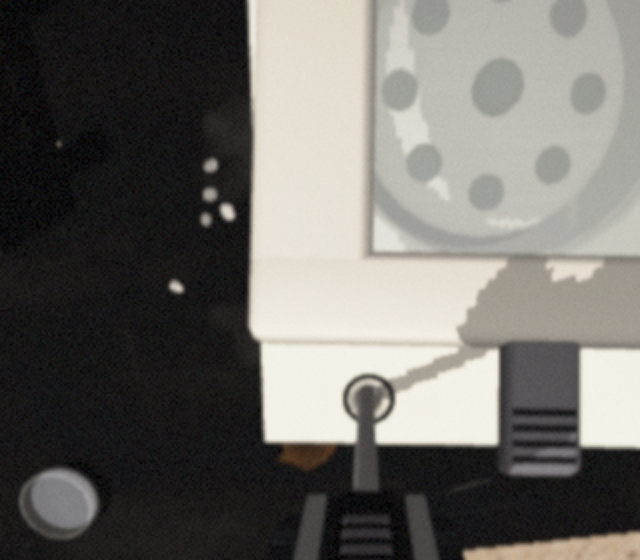

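The lid is ajar: its front edge is wider than the deck, and the tongue end at about (370,237) hangs past the deck front.

Run:
```python
from h import *
r=eyes.get_image("wrist");y=-.12
X=np.array([np.cos(y),np.sin(y),0]);Y=np.array([-np.sin(y),np.cos(y),0]);Z=np.array([0,0,1.])
O=np.array([471.3,-190.3,0])+103*X-55*Y;print(O)
for th in np.arange(0,.6,.05):
    P=lambda d,l,n:O+115*X+129*Z+d*(-np.cos(th)*X+np.sin(th)*Z)+n*(np.sin(th)*X+np.cos(th)*Z)+l*Y
    print(round(th,2),proj(r,P(236,0,0)).round(),proj(r,P(194,95,-8)).round())
```

```text
[ 566.97511809 -257.23483232    0.        ]
0.0 [342. 220.] [241. 174.]
0.05 [345. 224.] [239. 176.]
0.1 [348. 228.] [238. 178.]
0.15 [351. 232.] [236. 180.]
0.2 [355. 235.] [234. 181.]
0.25 [359. 237.] [232. 181.]
0.3 [363. 240.] [229. 181.]
0.35 [368. 241.] [227. 180.]
0.4 [373. 242.] [224. 178.]
0.45 [380. 242.] [221. 175.]
0.5 [387. 241.] [217. 171.]
0.55 [395. 238.] [214. 166.]
```

Emit:
carry_out --moves '[{"tx":0,"ty":0,"tz":-0.03,"twist":0,"fingers":0},{"tx":0,"ty":0,"tz":-0.017,"twist":0,"fingers":0},{"tx":-0.055,"ty":0,"tz":0.0027,"twist":0,"fingers":0},{"tx":-0.0543,"ty":0,"tz":0.0083,"twist":0,"fingers":0},{"tx":-0.0533,"ty":0,"tz":0.0133,"twist":0,"fingers":0},{"tx":0,"ty":0,"tz":0,"twist":0,"fingers":0}]'

```text
clock: 11.65
eef_pos: [421.8, -183.7, 261.0]
tool_rot: [3.141, -0.003, -0.121]
force: [1.2, -0.9, 0.4]
width: 17.1
gripper_force: 60.7
```

Emit:
carry_out --moves '[{"tx":-0.0513,"ty":0,"tz":0.015,"twist":0,"fingers":0},{"tx":-0.0497,"ty":0,"tz":0.0167,"twist":0,"fingers":0},{"tx":0,"ty":0,"tz":0,"twist":0,"fingers":0}]'

```text
clock: 12.02
eef_pos: [391.4, -179.8, 251.1]
tool_rot: [3.141, -0.001, -0.121]
force: [0.7, -0.6, 0.6]
width: 17.1
gripper_force: 60.3
```

Run:
```python
from h import *
import pickle
r=eyes.get_image("wrist");s=ctrl.read_state();print(s["eef_pos"],s["force"])
e=s["eef_pos"];X=np.array([np.cos(.12),-np.sin(.12),0])
for a in(.2,.3,.4,.5,.6): print(a,[proj(r,e+np.array([0,0,8])+L*(np.sin(a)*X-np.cos(a)*np.array([0,0,1]))).round() for L in(60,100,150,160)])
c=crop(r,160,0,420,280,2); t=eyes.get_image("scene");d=crop(t,180,110,320,250,2)
H=np.zeros((600,800,3),np.uint8);H[:560,:520]=c;H[:280,520:800]=d;cv2.imwrite("pics/w7.png",H)
```

```text
[ 391.56777738 -179.76198519  251.07791486] [ 1.29482582 -0.69859875  1.33492778]
0.2 [array([283., 218.]), array([283., 191.]), array([283., 168.]), array([283., 164.])]
0.3 [array([283., 210.]), array([283., 180.]), array([283., 153.]), array([283., 149.])]
0.4 [array([283., 203.]), array([283., 169.]), array([283., 138.]), array([283., 132.])]
0.5 [array([283., 196.]), array([283., 157.]), array([283., 122.]), array([283., 116.])]
0.6 [array([283., 189.]), array([283., 146.]), array([283., 105.]), array([283.,  98.])]
```

View pics/w7.png

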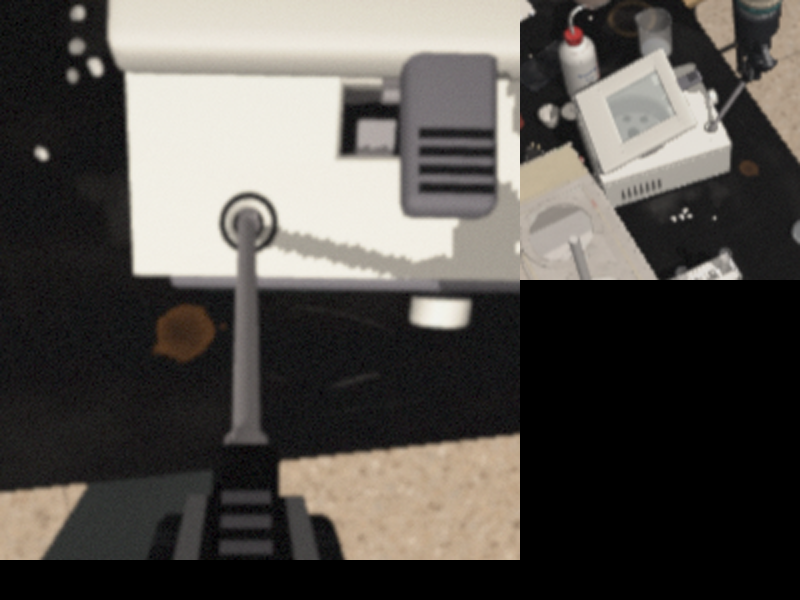

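Tip is in the hole at about (283,108), the rod leans about 0.5 rad, and the lid stands ajar (slot under the tongue visible).

Emit:
carry_out --moves '[{"tx":0,"ty":0,"tz":-0.153,"twist":0,"fingers":0},{"tx":0.08,"ty":0,"tz":0,"twist":0,"fingers":0},{"tx":0.073,"ty":0,"tz":0,"twist":0,"fingers":0},{"tx":0.031,"ty":0,"tz":-0.064,"twist":0,"fingers":0},{"tx":0.031,"ty":0,"tz":-0.064,"twist":0,"fingers":0},{"tx":0.04,"ty":0,"tz":-0.051,"twist":0,"fingers":0},{"tx":0.04,"ty":0,"tz":-0.051,"twist":0,"fingers":0},{"tx":0,"ty":0,"tz":0,"twist":0,"fingers":0}]'

```text
clock: 13.12
eef_pos: [479.7, -189.8, 365.8]
tool_rot: [-3.142, 0.0, -0.119]
force: [0.2, 0.2, -0.5]
width: 17.1
gripper_force: 59.9
```

```bash
cat > lid.py <<'E'
from h import *
y=-.12
X=np.array([np.cos(y),np.sin(y),0]);Y=np.array([-np.sin(y),np.cos(y),0]);Z=np.array([0,0,1.])
O=np.array([471.3,-190.3,0])+103*X-55*Y
def P(th,d,l,n):return O+115*X+129*Z+d*(-np.cos(th)*X+np.sin(th)*Z)+n*(np.sin(th)*X+np.cos(th)*Z)+l*Y
# score: contrast of the white lid outline in both fixed views
def score(r,th):
    g=cv2.GaussianBlur(cv2.cvtColor(r["color"],cv2.COLOR_BGR2GRAY),(3,3),0).astype(np.float32);s=0;n=0
    poly=np.array([proj(r,P(th,*q,8)) for q in((4,95),(194,95),(194,-95),(4,-95))])
    c=poly.mean(0)
    for a,b in((0,1),(1,2),(2,3)):
        for t in np.linspace(.1,.9,30):
            p=poly[a]*(1-t)+poly[b]*t;e=poly[b]-poly[a];m=np.array([e[1],-e[0]])/np.hypot(*e)
            if m@(c-p)<0:m=-m
            i=(p+2*m).round().astype(int);o=(p-2*m).round().astype(int);s+=float(g[i[1],i[0]]-g[o[1],o[0]]);n+=1
    return s/n
if __name__=="__main__":
    s=ctrl.read_state();print(s["eef_pos"],s["force"])
    R={n:eyes.get_image(n) for n in("scene","top")}
    ths=np.arange(0,1.6,.05)
    for n,r in R.items():
        v=[score(r,t) for t in ths];k=np.argsort(v)[::-1][:5];print(n,[(round(ths[i],2),round(v[i])) for i in k])
E
python3 lid.py
```

```text
[ 479.65486644 -189.79726462  365.8073383 ] [ 0.1612422   0.20926751 -0.52392187]
scene [(np.float64(0.8), 38), (np.float64(0.75), 25), (np.float64(0.85), 25), (np.float64(1.55), 11), (np.float64(1.45), 10)]
top [(np.float64(1.35), 72), (np.float64(0.75), 21), (np.float64(1.4), 20), (np.float64(0.8), 18), (np.float64(0.85), 12)]
```

Emit:
carry_out --moves '[{"tx":0.049,"ty":0,"tz":-0.042,"twist":0,"fingers":0},{"tx":0.049,"ty":0,"tz":-0.042,"twist":0,"fingers":0},{"tx":0.056,"ty":0,"tz":-0.032,"twist":0,"fingers":0},{"tx":0.056,"ty":0,"tz":-0.032,"twist":0,"fingers":0},{"tx":0.03,"ty":0,"tz":0,"twist":0,"fingers":0},{"tx":0,"ty":0,"tz":0,"twist":0,"fingers":0}]'

```text
clock: 13.98
eef_pos: [550.0, -198.5, 408.9]
tool_rot: [-3.141, 0.002, -0.12]
force: [-0.0, 0.6, -0.8]
width: 17.2
gripper_force: 59.9
```

```bash
python3 lid.py
```

```text
[ 550.0186511  -198.5098649   408.90366335] [-0.0165162   0.5873174  -0.84888885]
scene [(np.float64(0.05), 24), (np.float64(0.0), 23), (np.float64(1.2), 13), (np.float64(0.1), 10), (np.float64(0.6), 10)]
top [(np.float64(1.35), 34), (np.float64(0.35), 25), (np.float64(0.45), 24), (np.float64(1.4), 24), (np.float64(0.5), 23)]
```

Emit:
carry_out --moves '[{"tx":0.03,"ty":0,"tz":0,"twist":0,"fingers":0},{"tx":0.02,"ty":0,"tz":0,"twist":0,"fingers":0},{"tx":0,"ty":0,"tz":0,"twist":0,"fingers":0}]'

```text
clock: 14.45
eef_pos: [565.9, -200.5, 409.9]
tool_rot: [3.142, -0.0, -0.12]
force: [-0.2, 0.3, -0.9]
width: 17.2
gripper_force: 59.9
```

Emit:
carry_out --moves '[{"tx":0.025,"ty":0,"tz":0,"twist":0,"fingers":0},{"tx":0.02,"ty":0,"tz":0,"twist":0,"fingers":0},{"tx":0.01,"ty":0,"tz":0,"twist":0,"fingers":0},{"tx":0,"ty":0,"tz":0,"twist":0,"fingers":0}]'

```text
clock: 14.95
eef_pos: [582.1, -202.5, 410.0]
tool_rot: [3.142, -0.0, -0.12]
force: [-0.7, -0.0, -1.4]
width: 17.2
gripper_force: 59.9
```

Emit:
carry_out --moves '[{"tx":0.015,"ty":0,"tz":0,"twist":0,"fingers":0},{"tx":0.01,"ty":0,"tz":0,"twist":0,"fingers":0},{"tx":0,"ty":0,"tz":0,"twist":0,"fingers":0}]'

```text
clock: 15.32
eef_pos: [588.3, -203.4, 409.7]
tool_rot: [-3.141, 0.003, -0.12]
force: [-4.2, 0.4, -1.2]
width: 17.4
gripper_force: 60.1
```

```bash
cat >> lid.py <<'E'
    for t in np.arange(1.2,1.56,.02): print(round(t,2),[round(score(r,t)) for r in R.values()],end="; ")
E
python3 lid.py
```

```text
[ 588.32229607 -203.42608406  409.66026327] [-4.23715162  0.37604038 -1.23027786]
scene [(np.float64(0.05), 38), (np.float64(0.0), 35), (np.float64(0.1), 24), (np.float64(1.05), 13), (np.float64(1.4), 9)]
top [(np.float64(1.45), 47), (np.float64(1.4), 39), (np.float64(1.5), 28), (np.float64(1.35), 27), (np.float64(0.5), 27)]
1.2 [-6, -6]; 1.22 [-9, 0]; 1.24 [-10, 8]; 1.26 [-8, 12]; 1.28 [-5, 2]; 1.3 [2, -12]; 1.32 [8, -22]; 1.34 [11, -26]; 1.36 [7, 31]; 1.38 [4, 36]; 1.4 [9, 39]; 1.42 [7, 41]; 1.44 [-1, 47]; 1.46 [-25, 47]; 1.48 [-39, 43]; 1.5 [-41, 28]; 1.52 [-24, 8]; 1.54 [-4, -3]; 1.56 [6, -10];
```

Emit:
carry_out --moves '[{"tx":-0.1,"ty":0,"tz":0,"twist":0,"fingers":0},{"tx":-0.15,"ty":0,"tz":0,"twist":0,"fingers":0},{"tx":-0.15,"ty":0,"tz":0,"twist":0,"fingers":0},{"tx":0,"ty":0,"tz":0,"twist":-0.0382,"fingers":0},{"tx":0,"ty":-0.183,"tz":0,"twist":0,"fingers":0},{"tx":0,"ty":-0.183,"tz":0,"twist":0,"fingers":0},{"tx":0,"ty":-0.183,"tz":0,"twist":0,"fingers":0},{"tx":0,"ty":-0.183,"tz":0,"twist":0,"fingers":0},{"tx":0,"ty":-0.183,"tz":0,"twist":0,"fingers":0},{"tx":0,"ty":-0.183,"tz":0,"twist":0,"fingers":0},{"tx":0,"ty":0,"tz":0,"twist":0,"fingers":0}]'

```text
clock: 16.8
eef_pos: [470.4, 146.5, 410.4]
tool_rot: [-3.137, -0.003, 0.009]
force: [-0.4, -0.6, -1.1]
width: 16.9
gripper_force: 59.9
```

Run:
```python
from h import *
r=eyes.get_image("wrist");s=ctrl.read_state();e=np.array(s["eef_pos"]);print(e,s["tool_rot"])
g=cv2.cvtColor(r["color"],cv2.COLOR_BGR2GRAY).astype(int)
for v in range(60,240,6): print(v,g[v,262:306:3].tolist())
for a in(.4,.45,.5,.55): print(a,[proj(r,e+np.array([0,0,8])+L*np.array([np.sin(a),0,-np.cos(a)])).round(1).tolist() for L in(35,100,165)])
import lid
t=eyes.get_image("top");print([(round(x,2),round(lid.score(t,x))) for x in np.arange(1.3,1.52,.03)])
```

```text
[470.73881381 143.03635814 410.37448873] [-3.13986323e+00 -2.57916466e-03  4.62788133e-03]
60 [13, 14, 11, 19, 16, 18, 20, 15, 13, 17, 17, 19, 18, 8, 14]
66 [11, 13, 11, 20, 10, 10, 18, 18, 17, 15, 21, 16, 11, 14, 18]
72 [13, 15, 11, 15, 15, 18, 6, 16, 14, 14, 4, 16, 16, 13, 1]
78 [10, 21, 25, 18, 13, 15, 17, 11, 19, 14, 14, 14, 17, 17, 18]
84 [19, 17, 15, 13, 9, 22, 15, 19, 16, 8, 12, 8, 11, 11, 14]
90 [18, 8, 16, 19, 21, 20, 18, 14, 21, 7, 14, 21, 16, 20, 12]
96 [10, 10, 12, 14, 12, 16, 12, 21, 20, 14, 10, 19, 22, 14, 24]
102 [18, 17, 23, 20, 20, 16, 14, 11, 18, 13, 13, 14, 16, 21, 13]
108 [14, 23, 8, 15, 10, 15, 25, 45, 21, 24, 22, 24, 23, 25, 23]
114 [12, 8, 11, 17, 18, 48, 128, 108, 87, 33, 21, 21, 24, 24, 29]
120 [24, 24, 20, 26, 23, 55, 134, 110, 95, 31, 20, 30, 24, 26, 22]
126 [28, 19, 23, 30, 24, 61, 134, 108, 94, 32, 27, 21, 26, 27, 27]
132 [24, 24, 23, 26, 30, 66, 134, 111, 94, 36, 23, 19, 23, 21, 23]
138 [25, 25, 32, 29, 27, 78, 135, 111, 95, 38, 22, 21, 26, 21, 31]
144 [29, 30, 30, 28, 31, 83, 134, 111, 94, 42, 27, 30, 26, 25, 24]
150 [23, 28, 30, 29, 29, 84, 136, 112, 9
[... 673 characters left out ...]
105, 98, 69, 23, 27, 29, 28, 25]
216 [29, 25, 27, 25, 73, 109, 113, 107, 98, 92, 40, 26, 25, 27, 27]
222 [23, 21, 26, 38, 64, 50, 39, 38, 43, 44, 44, 25, 25, 22, 28]
228 [27, 27, 23, 16, 22, 19, 19, 16, 8, 20, 18, 20, 17, 28, 22]
234 [27, 26, 24, 21, 20, 18, 12, 5, 21, 21, 16, 19, 17, 27, 21]
0.4 [[289.4, 230.1], [288.6, 168.8], [288.0, 130.3]]
0.45 [[289.5, 228.0], [288.7, 163.1], [288.2, 121.8]]
0.5 [[289.6, 225.9], [288.9, 157.4], [288.4, 113.2]]
0.55 [[289.6, 224.0], [289.0, 151.8], [288.6, 104.4]]
[(np.float64(1.3), -35), (np.float64(1.33), -38), (np.float64(1.36), 46), (np.float64(1.39), 35), (np.float64(1.42), 58), (np.float64(1.45), 91), (np.float64(1.48), 70), (np.float64(1.51), 8)]
```

Emit:
carry_out --moves '[{"tx":0.01,"ty":-0.13,"tz":0.1,"twist":0,"fingers":0},{"tx":0,"ty":-0.13,"tz":0.1,"twist":0,"fingers":0},{"tx":0,"ty":0,"tz":0.1,"twist":0,"fingers":0},{"tx":0,"ty":0,"tz":0,"twist":0,"fingers":0},{"tx":0,"ty":0,"tz":0,"twist":0,"fingers":0}]'

```text
clock: 17.52
eef_pos: [474.5, 217.2, 321.5]
tool_rot: [-3.141, -0.003, -0.003]
force: [-0.1, -0.5, -0.1]
width: 17.3
gripper_force: 59.9
```

Emit:
carry_out --moves '[{"tx":0,"ty":-0.0153,"tz":0.1,"twist":0,"fingers":0},{"tx":0,"ty":0,"tz":0.1,"twist":0,"fingers":0},{"tx":0,"ty":0,"tz":0.1,"twist":0,"fingers":0},{"tx":0,"ty":0,"tz":0.033,"twist":0,"fingers":0},{"tx":0,"ty":0,"tz":0,"twist":0,"fingers":0},{"tx":0,"ty":0,"tz":0,"twist":0,"fingers":0}]'

```text
clock: 18.27
eef_pos: [474.3, 223.1, 221.7]
tool_rot: [-3.14, -0.003, -0.001]
force: [1.2, 0.2, -1.3]
width: 17.3
gripper_force: 59.9
```

Emit:
carry_out --moves '[{"tx":0.024,"ty":0,"tz":0.0439,"twist":0,"fingers":0},{"tx":0.024,"ty":0,"tz":0.0439,"twist":0,"fingers":0},{"tx":0.024,"ty":0,"tz":0.0439,"twist":0,"fingers":0},{"tx":0.024,"ty":0,"tz":0.0439,"twist":0,"fingers":0},{"tx":0,"ty":0,"tz":0,"twist":0,"fingers":0}]'

```text
clock: 18.9
eef_pos: [504.5, 222.6, 166.2]
tool_rot: [-3.142, -0.003, -0.001]
force: [7.5, -0.7, -0.1]
width: 17.2
gripper_force: 59.8
```

Emit:
carry_out --moves '[{"tx":0.013,"ty":0,"tz":0,"twist":0,"fingers":0},{"tx":0.02,"ty":0,"tz":0.037,"twist":0,"fingers":0},{"tx":0.018,"ty":0,"tz":0.033,"twist":0,"fingers":0},{"tx":0,"ty":0,"tz":0,"twist":0,"fingers":0}]'

```text
clock: 19.4
eef_pos: [517.5, 222.5, 145.2]
tool_rot: [3.141, 0.001, -0.001]
force: [2.7, -0.5, -1.5]
width: 17.4
gripper_force: 59.9
```

Emit:
carry_out --moves '[{"tx":0.004,"ty":0,"tz":0.008,"twist":0,"fingers":0},{"tx":0,"ty":0,"tz":0,"twist":0,"fingers":0},{"tx":0,"ty":0,"tz":0,"twist":0,"fingers":0.3},{"tx":0,"ty":0,"tz":0,"twist":0,"fingers":0.6},{"tx":0,"ty":0,"tz":0,"twist":0,"fingers":1},{"tx":0,"ty":0,"tz":0,"twist":0,"fingers":1},{"tx":0,"ty":0,"tz":0,"twist":0,"fingers":1}]'

```text
clock: 20.27
eef_pos: [518.3, 222.9, 144.2]
tool_rot: [3.142, 0.0, -0.0]
force: [0.3, -0.1, 0.6]
width: 85.5
gripper_force: 0.0
```

Emit:
carry_out --moves '[{"tx":0,"ty":0,"tz":-0.1,"twist":0,"fingers":1},{"tx":0,"ty":0,"tz":-0.2,"twist":0,"fingers":1},{"tx":-0.067,"ty":0.04,"tz":-0.04,"twist":0,"fingers":1},{"tx":0,"ty":0,"tz":0,"twist":0,"fingers":1},{"tx":0,"ty":0,"tz":0,"twist":0,"fingers":1}]'

```text
clock: 20.9
eef_pos: [498.4, 211.2, 245.6]
tool_rot: [-3.142, 0.0, 0.0]
force: [-0.5, -0.7, 0.1]
width: 85.3
gripper_force: 0.0
```

Run:
```python
from h import *
import pickle,lid
s=ctrl.read_state();print(s["eef_pos"],s["force"],s["width"])
r=eyes.get_image("wrist");o=pickle.load(open("w2.pkl","rb"))
for n,R in(("old",o),("new",r)):
    R=R; g=cv2.cvtColor(R["color"],cv2.COLOR_BGR2GRAY).astype(int)
    for a in (110,128,140,150,180,195): # along rod, expected pose
        for_a=[]
        for l in range(-16,17,4):
            u,v=proj(R,(600-a*.479,223.5+l,4+a*.878)).round().astype(int);for_a.append(int(g[v,u]))
        print(n,a,for_a)
d=cv2.absdiff(o["color"],r["color"]);print("diff mean",d[60:240].mean())
t=eyes.get_image("top");print([(round(x,2),round(lid.score(t,x))) for x in np.arange(1.3,1.52,.03)])
```

```text
[498.36490877 211.17139956 245.64488244] [-0.52227196 -0.68313166  0.06290798] 85.34489327172474
old 110 [99, 97, 103, 142, 110, 144, 120, 103, 102]
old 128 [26, 25, 26, 19, 27, 28, 23, 27, 26]
old 140 [26, 31, 19, 53, 62, 41, 36, 28, 24]
old 150 [33, 30, 27, 79, 83, 79, 63, 30, 21]
old 180 [30, 31, 22, 18, 24, 24, 19, 27, 23]
old 195 [31, 30, 22, 35, 39, 43, 39, 27, 29]
new 110 [100, 99, 117, 139, 118, 149, 113, 119, 116]
new 128 [27, 31, 20, 20, 14, 21, 28, 22, 31]
new 140 [19, 29, 21, 61, 57, 60, 20, 25, 28]
new 150 [26, 31, 22, 73, 73, 85, 33, 25, 24]
new 180 [26, 28, 17, 18, 23, 26, 24, 28, 29]
new 195 [28, 26, 20, 32, 42, 39, 32, 30, 24]
diff mean 7.645363756613756
[(np.float64(1.3), -20), (np.float64(1.33), -35), (np.float64(1.36), 50), (np.float64(1.39), 38), (np.float64(1.42), 58), (np.float64(1.45), 91), (np.float64(1.48), 70), (np.float64(1.51), 8)]
```

The rod's image profile matches the one from before I drew it, so it stands in its slot again. The lid is at 1.45 rad and the gripper is clear.

```bash
python3 -c "
from cell import job
print(job.finish_job())"
```

```text
the job is handed in; nothing more can be done
None
```

The job is done and handed in, at about 21 s on the robot's clock: the rod pressed the button and the latch let go, the lid was swung to its stop (about 1.45 rad), and the rod stands back in its original slot.

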